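# Stock the lunch condiment caddy

### The arm

A 6-joint arm with a two-finger parallel gripper is mounted at the origin on the work surface. World frame = base frame: x ahead of the robot, y to its left, z up, the work surface at z = 0. Lengths are in m, angles in rad, forces in N, time in s.
With the tool pointing down it reaches from about 0.3 to 0.875 m from the base axis. Payload 6.4 kg.
Tool frame: the origin (TCP) lies where the fingers leave the gripper's body, on its centre line; the fingertips stand 73 mm ahead of it and the grasp point (between the pads) lies 54 mm ahead of it; z points along the fingers, y is the line along which they close (so a half turn about z gives the same grasp; the last joint's range is limited). The gripper opens to 85 mm and grips with 20 to 120 N. Pads are 22 mm wide; open, the fingers measure 114 mm over their backs; the gripper's body (76 mm by 85 mm) begins 54 mm behind the grasp point. The pads swing forward as they close: fully open they stand 13 mm farther back than shut.
Start: joints at [-1.492, 0.181, 1.607, -0, 1.354, -0.206], TCP at [0.162, -0.552, 0.304] pointing down, gripper open.
Joint ranges: [-2.99, 2.99], [-0.89, 2.07], [0.3, 2.58], [-1.14, 4.28], [0, 2.63], [-3.12, 3.12]. Speed limits (rad/s): [2.57, 2.57, 3.01, 3.14, 3.14, 3.14].

### API

Orientations are given as a unit quaternion [w, x, y, z].
In Python, from bench import ctrl gives the robot as it stands.
- The arm moves only by the tool carry_out, never from a script. Its argument "steps" is one flat list of numbers, 7 for each row, row after row: the shift along the tool's x, y, z in m, then the turn, a rotation vector about the tool's x, y, z in rad, then the opening, from 0 (shut) to 1 (fully open). In form: [dx, dy, dz, wx, wy, wz, claw, dx, dy, dz, wx, wy, wz, claw, ...]. A call has 1 to 20 rows; each row is the pose to reach, as a shift and turn from the pose commanded when the call began, along the tool's axes at that moment; what a row does not reach only later rows make up. A row lasts 1/10 s, in which the tool goes at most 50 mm and 8.59 degrees, less where a joint would pass 70% of its speed; a pose out of reach is approached as far as the arm can. A call with a gripper value outside its range is refused whole. The fingers move at their own pace and stop on an object; the grip force is fixed at half the most. Time passes only in rows, so rows that repeat a pose let the fingers close. It gives the time, the measured TCP pose, the force, the opening and the grip force at its end, in the units of the state.
- ctrl.get_obs(): the state, without advancing time (a new reading comes with each control period).
- ctrl.camera(name): name is "scene" or "top" or "wrist"; returns the picture (480x640x3 uint8, red, green, blue); there is no depth.
- ctrl.camera_params(name): a dict with "vertical_fov" (degrees; the focal length in pixels is half the picture's height over the tangent of half this angle, whatever the lens; pixels are square), "cx", "cy" (the principal point, pixels), "k1" (the pictures are not rectified: a ray, as slopes to the right and down, at radius r is drawn at 1 + k1 r^2 times it, then the intrinsics apply), "cam_to_world" (4x4, takes a point from camera to world coordinates); the wrist camera has in their place "hand_eye" (4x4, takes a point from camera to tool coordinates, whose origin is the TCP and whose axes are the flange's). Camera axes: x right, y down, z forward; pixel columns grow to the right and rows downward; lengths in m; the calibration is good to about 2 mm. A picture is of the moment at which its call begins: read the wrist's pose just before it. camera_params takes no time and is no camera call.
- ctrl.hand_in(): hands the job in; it is judged then, once.
The state is a dict: "time_s": time; "q": joint angles; "dq": joint speeds; "joint_efforts": joint torques, N m; "eef_pos": TCP position; "eef_rot": TCP orientation; "wrist_force": force on the tool from outside, world axes, zero at the start; "torque": the same for the moment, N m; "opening": opening from 0.0 (shut) to 1.0 (fully open); "grasp_force": force on a finger pad.
Only numpy, scipy, OpenCV 4.12 (cv2) and the standard library are available. Lean on these libraries where they do the work, as an engineer would, in place of code of your own. Each camera call takes 0.05 s, during which the arm holds its last target. There are 200 camera calls.

### The job

Get the table caddy ready for lunch: stand the salt shaker, the pepper mill, the small mustard jar and the square vinegar bottle upright in the caddy, each fully down in the insert that is bored for it. Set them down gently, neither dropped nor knocked over, and leave the large jam jar and the large sugar shaker standing where they are.

Things in the scene. Friction and masses are not known exactly. Their poses are not given: they have to be found in the camera images.
- salt_mid (a point): salt shaker: small upright white porcelain cylinder with a domed steel cap, 36 mm diameter, 84 mm tall (straight sided up to 74 mm above its foot). About 0.13 kg. This point is on its upright axis, half-way up; z up.
- mill_mid (a point): table pepper mill: turned dark wood, foot 48 mm diameter, waist 33 mm diameter at 56 mm above the foot, upright-sided head 44 mm diameter from 80 to 106 mm above the foot, small steel knob on top; 129 mm tall. About 0.18 kg. This point is on its upright axis, half-way up; z up.
- mustard_mid (a point): mustard jar: the small jar, low, of amber glass with paper label and flat steel lid as wide as the jar, 62 mm diameter, 72 mm tall. About 0.22 kg. This point is on its upright axis, half-way up; z up.
- vinegar_mid (a point): vinegar bottle: square green glass bottle, body 46 x 46 mm with rounded upright edges up to 96 mm above the foot, then a round shoulder, a neck 23 mm diameter and a round black cap 26 mm diameter from 120 to 148 mm above the foot; 148 mm tall. About 0.34 kg. This point is on its upright axis, half-way up; z up. x and y square to its flat sides.
- well_salt_mouth (a point): insert in one bay of the caddy, a light-wood block 92 mm square with one bore, 18 mm deep to its flat black floor. This point: centre of the bore's mouth in the block's top face, 31 mm above the table; z up, x and y along the sides of block and caddy. Bore: the small round one, 52 mm diameter, for the salt shaker. Caddy: dark wood tray 208 mm square.
- well_mill_mouth (a point): insert in one bay of the caddy, a light-wood block 92 mm square with one bore, 18 mm deep to its flat black floor. This point: centre of the bore's mouth in the block's top face, 31 mm above the table; z up, x and y along the sides of block and caddy. Bore: the middle-sized round one, 66 mm diameter, for the pepper mill. The 2 x 2 bays are 100.5 mm apart.
- well_mustard_mouth (a point): insert in one bay of the caddy, a light-wood block 92 mm square with one bore, 18 mm deep to its flat black floor. This point: centre of the bore's mouth in the block's top face, 31 mm above the table; z up, x and y along the sides of block and caddy. Bore: the large round one, 80 mm diameter, for the mustard jar. The caddy's walls and dividers rise 9 mm above this point.
- well_vinegar_mouth (a point): insert in one bay of the caddy, a light-wood block 92 mm square with one bore, 18 mm deep to its flat black floor. This point: centre of the bore's mouth in the block's top face, 31 mm above the table; z up, x and y along the sides of block and caddy. Bore: the square one, 64 x 64 mm, for the vinegar bottle. The caddy is fixed to the table.
- jam_mid (a point): jam jar of the breakfast table, does not belong in the caddy: same make as the mustard jar but larger, 74 mm diameter, 108 mm tall. This point is on its upright axis, half-way up; z up.
- sugar_mid (a point): sugar shaker of the coffee table, does not belong in the caddy: same make as the salt shaker but larger, 56 mm diameter, 122 mm tall. This point is on its upright axis, half-way up; z up.

How it is judged:
By the outcome, as a careful person would: the job done as asked, in the order asked, and still so for the second after the job is handed in, with the robot touching nothing.
It also fails if it takes over 118 s, if anything falls off the work surface, if the arm or the gripper's body presses on something with over 40 N, if the wrist force passes 120 N, or if a joint passes its speed limit or range.

## Working session

There is one attempt and no reset: what is moved stays moved. The work goes in short steps, Python scripts to look and compute and a tool call to move; the robot and the scene stay as the last step left them, time stands still between calls to the robot, and variables do not carry over. Pictures are saved under pics/ and viewed, at most 14 in all, crops included, and the job is handed in when it is done.

Besides the shell and the picture viewer there is one more tool, called after "Emit:" by a JSON object that holds its "name" and its "arguments". carry_out: Moves the arm, as the interface text tells. Its arguments: {"type":"object","properties":{"steps":{"type":"array"}},"required":["steps"]}

```bash
mkdir -p pics; python3 - <<'E'
from bench import ctrl
import cv2, numpy as np
for n in ("scene","top"):
    cv2.imwrite(f"pics/{n}0.png",ctrl.camera(n)[:,:,::-1])
    p=ctrl.camera_params(n); print(n,p)
print(ctrl.camera_params("wrist")); o=ctrl.get_obs();print(o)
E
```

```text
scene {'vertical_fov': 56.494056844371, 'cx': 322.1704338767321, 'cy': 242.50664486931788, 'k1': 0.022884114860233916, 'cam_to_world': array([[-0.47018835,  0.60053132, -0.6467496 ,  1.09147866],
       [ 0.8824899 ,  0.31027714, -0.35346807,  0.32827983],
       [-0.01159703, -0.73694656, -0.67585152,  0.6555374 ],
       [ 0.        ,  0.        ,  0.        ,  1.        ]])}
top {'vertical_fov': 50.161698158292346, 'cx': 321.1265403414034, 'cy': 242.6189649829845, 'k1': -0.01626999893359238, 'cam_to_world': array([[ 1.94677802e-02, -9.90468551e-01,  1.36356352e-01,
         3.73224885e-01],
       [-9.99810336e-01, -1.92113732e-02,  3.19623409e-03,
        -8.51910088e-04],
       [-5.46176570e-04, -1.36392714e-01, -9.90654697e-01,
         1.18450109e+00],
       [ 0.00000000e+00,  0.00000000e+00,  0.00000000e+00,
         1.00000000e+00]])}
{'vertical_fov': 66.34509038844027, 'cx': 318.0614584701192, 'cy': 236.92802248422254, 'k1': -0.062398898899295466, 'hand_eye': array([[ 8.63312512e-04, -9.65892620e-01, -2.58941501e-01,
         6.64957652e-02],
       [ 9.99999627e-01,  8.3
[... 220 characters left out ...]
+00]])}
{'time_s': 0.1, 'q': array([-1.49229596e+00,  1.81476658e-01,  1.60792550e+00, -8.33582758e-06,
        1.35382691e+00, -2.06282264e-01]), 'dq': array([ 0.00062045, -0.00030017, -0.00421064, -0.00176733,  0.00119921,
        0.00032214]), 'joint_efforts': array([ 6.07683342e-04, -4.45874441e+01, -3.52241707e+01, -1.82294580e-04,
        4.13412272e-03, -9.44521815e-06]), 'eef_pos': array([ 0.16153829, -0.55142761,  0.30306014]), 'eef_rot': array([-8.16794764e-04,  9.89879015e-01,  1.41911476e-01,  4.81791387e-05]), 'wrist_force': array([-0.05682279, -0.13738167,  1.38191886]), 'torque': array([-0.0067164 ,  0.00854324, -0.00603501]), 'grasp_force': 0.0, 'opening': 1.0007991403024465}
```

View pics/top0.png

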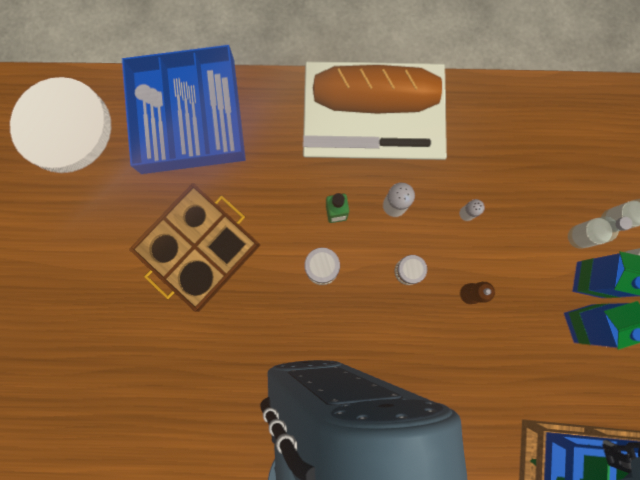

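View pics/scene0.png

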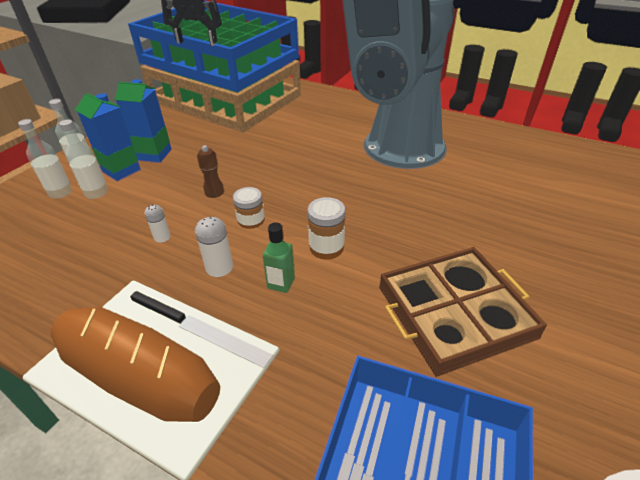

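```bash
cat > h.py <<'E'
from bench import ctrl
import cv2, numpy as np
from scipy.spatial.transform import Rotation as R
def cam(n,obs=None):
    p=ctrl.camera_params(n); f=240/np.tan(np.radians(p["vertical_fov"]/2))
    if n=="wrist":
        o=obs or ctrl.get_obs(); T=np.eye(4); w,x,y,z=o["eef_rot"]
        T[:3,:3]=R.from_quat([x,y,z,w]).as_matrix(); T[:3,3]=o["eef_pos"]; T=T@p["hand_eye"]
    else: T=p["cam_to_world"]
    return f,p["cx"],p["cy"],p["k1"],T
def px2w(c,uv,z):
    f,cx,cy,k,T=c; uv=np.atleast_2d(uv).astype(float); d=(uv-[cx,cy])/f; s=d.copy()
    for _ in range(20): s=d/(1+k*(s**2).sum(1,keepdims=True))
    r=np.c_[s,np.ones(len(s))]@T[:3,:3].T; t=(z-T[2,3])/r[:,2]
    return T[:3,3]+r*t[:,None]
def w2px(c,P):
    f,cx,cy,k,T=c; q=(np.atleast_2d(P)-T[:3,3])@T[:3,:3]; s=q[:,:2]/q[:,2:]
    return s*(1+k*(s**2).sum(1,keepdims=True))*f+[cx,cy]
def circ(x,y,z,r):
    a=np.linspace(0,2*np.pi,40); return np.c_[x+r*np.cos(a),y+r*np.sin(a),0*a+z]
def draw(img,c,P,col=(0,0,255),s=1,off=(0,0)):
    cv2.polylines(img,[np.round((w2px(c,P)-off)*s*8).astype(np.int32)],True,col,1,cv2.LINE_AA,3)
E
python3 - <<'E'
from h import *
t=cam("top"); s=cam("scene")
D=dict(salt=((476,207),(153,210),.080),mill=((487.5,291.5),(205.5,149),.125),must=((412,268.5),(247,193.5),.072),vin=((338,200),(275,228),.148),jam=((322,265),(326,208),.108),sug=((402,191),(211,225),.118))
for k,(a,b,z) in D.items(): print(k,px2w(t,a,z)[0].round(3),px2w(s,b,z)[0].round(3))
co=px2w(t,[(193,185),(259,244),(197,311),(131,248)],.040);print(co.round(4),co.mean(0).round(4))
d=co-np.roll(co,-1,0);print(np.linalg.norm(d,axis=1),np.degrees(np.arctan2(d[:,1],d[:,0]))%90)
print(px2w(t,[(195,216),(164,248),(196,279),(227,245)],.031).round(4))
img=cv2.imread("pics/top0.png")
cv2.imwrite("pics/topz.png",cv2.resize(img[170:320,300:500],None,fx=4,fy=4,interpolation=cv2.INTER_CUBIC))
cv2.imwrite("pics/topc.png",cv2.resize(img[175:325,115:275],None,fx=4,fy=4,interpolation=cv2.INTER_CUBIC))
E
```

```text
salt [ 0.611 -0.336  0.08 ] [ 0.614 -0.332  0.08 ]
mill [ 0.424 -0.342  0.125] [ 0.427 -0.334  0.125]
must [ 0.473 -0.196  0.072] [ 0.468 -0.199  0.072]
vin [ 0.605 -0.031  0.148] [ 0.611 -0.028  0.148]
jam [ 0.474 -0.     0.108] [0.475 0.001 0.108]
sug [ 0.634 -0.167  0.118] [ 0.63  -0.16   0.118]
[[0.6583 0.299  0.04  ]
 [0.5249 0.1427 0.04  ]
 [0.3725 0.2748 0.04  ]
 [0.5102 0.4313 0.04  ]] [0.5165 0.2869 0.04  ]
[0.20547809 0.2016458  0.20843174 0.19861594] [49.5114068  49.07882736 48.66635104 48.22660999]
[[0.5879 0.2928 0.031 ]
 [0.5127 0.3594 0.031 ]
 [0.4439 0.2829 0.031 ]
 [0.5224 0.2165 0.031 ]]
```

View pics/topz.png

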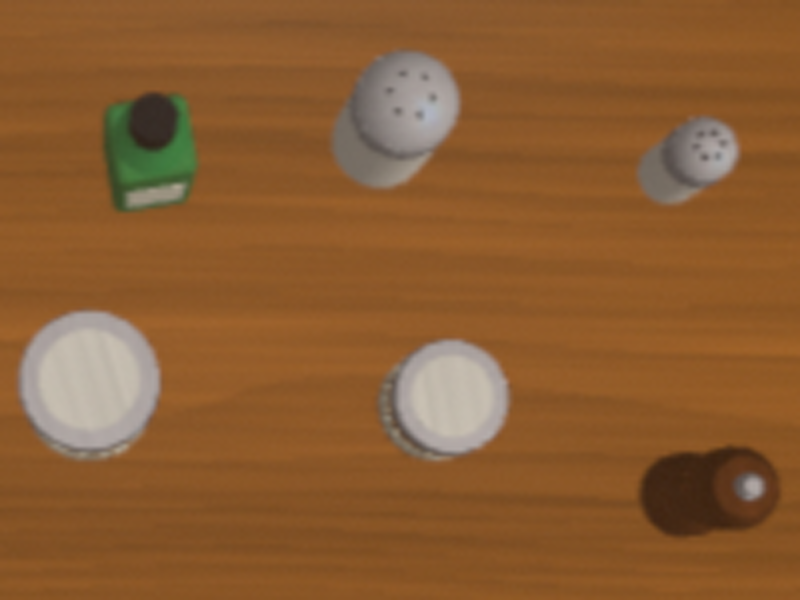

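View pics/topc.png

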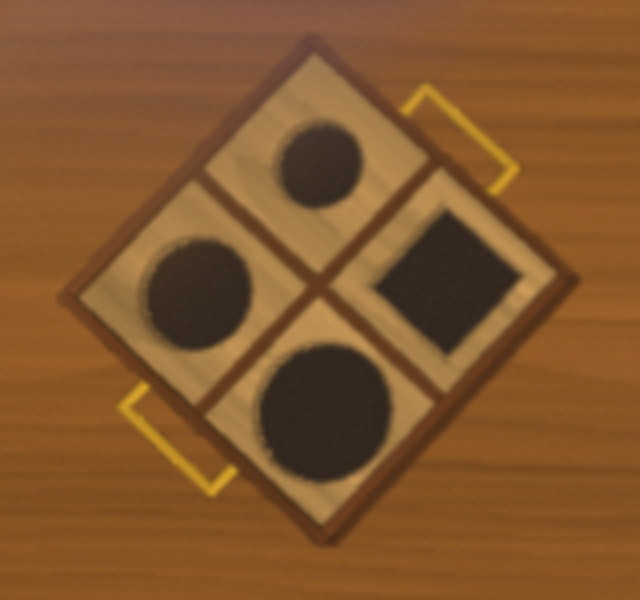

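The top view shows all six objects upright. The salt cap is at crop (705,150), the mill knob at (750,487), the mustard lid at (450,397) and the vinegar cap at (153,121), with its sides turned about 10°. The caddy's divider cross is at crop (318,284). Its bores are salt at the top, mill on the left, mustard at the bottom and vinegar on the right.

```bash
cat >> h.py <<'E'
def go(x,y,z,yaw=None):
    "tool-frame shift and turn from the present pose to TCP target, tool straight down, yaw (deg) of tool x"
    o=ctrl.get_obs(); w,a,b,c=o["eef_rot"]; M=R.from_quat([a,b,c,w]); X=M.as_matrix()[:,0]
    y0=np.degrees(np.arctan2(X[1],X[0])); yaw=y0 if yaw is None else yaw
    Rt=R.from_euler('z',yaw,degrees=True)*R.from_euler('x',180,degrees=True)
    print("at",o["eef_pos"].round(4),"yaw",y0.round(1),"q",o["q"].round(2),"-> d",M.inv().apply(np.array([x,y,z])-o["eef_pos"]).round(4),"rot",(M.inv()*Rt).as_rotvec().round(4))
E
python3 - <<'E'
from h import *
t=cam("top"); C=lambda a:np.array(a)/4+[115,175]
c=px2w(t,C([(318,284),(203,172),(441,398),(205,412),(437,160)]),.04); print(c.round(4))
for i,j in((1,2),(3,4)):
    d=c[j]-c[i]; print(np.degrees(np.arctan2(d[1],d[0]))%90,np.linalg.norm(d))
for k,(uv,z) in dict(salt=((195.3+115-115,216.2),.031)).items(): pass
ang=np.degrees(np.mean([np.arctan2((c[2]-c[1])[1],(c[2]-c[1])[0])%(np.pi/2),np.arctan2((c[4]-c[3])[1],(c[4]-c[3])[0])%(np.pi/2)]))
u=np.array([np.cos(np.radians(ang)),np.sin(np.radians(ang))]);v=np.array([-u[1],u[0]]);e=.05025
for n,a,b in(("salt",1,-1),("mill",1,1),("must",-1,1),("vin",-1,-1),("s",1,-1)): print(n,a,b,(c[0,:2]+e*a*u+e*b*v).round(4))
img=cv2.imread("pics/top0.png")
go(.3,-.33,.36); go(.611,-.335,.30)
E
```

```text
[[0.5175 0.288  0.04  ]
 [0.5804 0.3569 0.04  ]
 [0.4547 0.2157 0.04  ]
 [0.4442 0.3475 0.04  ]
 [0.5898 0.2241 0.04  ]]
48.31393091125915 0.18898773241041245
49.72101690767734 0.19083786992463164
salt 1 -1 [0.5884 0.293 ]
mill 1 1 [0.5126 0.3589]
must -1 1 [0.4466 0.283 ]
vin -1 -1 [0.5225 0.2171]
s 1 -1 [0.5884 0.293 ]
at [ 0.1615 -0.5514  0.3031] yaw 16.3 q [-1.49  0.18  1.61 -0.    1.35 -0.21] -> d [ 0.1951 -0.1737 -0.0566] rot [-0.0016 -0.0003  0.    ]
at [ 0.1615 -0.5514  0.3031] yaw 16.3 q [-1.49  0.18  1.61 -0.    1.35 -0.21] -> d [ 0.4922 -0.0814  0.0034] rot [-0.0016 -0.0003  0.    ]
```

Emit:
{"name": "carry_out", "arguments": {"steps": [0,0,-0.05,0,0,0,1,0.1,-0.08,-0.06,0,0,0,1,0.195,-0.173,-0.06,0,0,0,1,0.195,-0.173,-0.06,0,0,0,1,0.195,-0.173,-0.06,0,0,0,1,0.195,-0.173,-0.06,0,0,0,1,0.195,-0.173,-0.06,0,0,0,1,0.492,-0.082,0,0,0,0,1,0.492,-0.082,0,0,0,0,1,0.492,-0.082,0,0,0,0,1,0.492,-0.082,0,0,0,0,1,0.492,-0.082,0,0,0,0,1,0.492,-0.082,0,0,0,0,1,0.492,-0.082,0,0,0,0,1,0.492,-0.082,0,0,0,0,1,0.492,-0.082,0,0,0,0,1,0.492,-0.082,0,0,0,0,1]}}

```text
time_s: 1.8
eef_pos: [0.6096, -0.3356, 0.3043]
eef_rot: [0.0, 0.99, 0.141, -0.0]
wrist_force: [0.7, -0.7, -0.7]
opening: 1.002
grasp_force: 0.0
```

```bash
python3 - <<'E'
from h import *
o=ctrl.get_obs(); print(o["dq"].round(3)); c=cam("wrist",o); im=ctrl.camera("wrist")[:,:,::-1].copy()
draw(im,c,circ(.611,-.335,.074,.018)); draw(im,c,circ(.611,-.335,0,.018),(255,0,0))
cv2.imwrite("pics/w1.png",im); go(.611,-.335,.30)
E
```

```text
[-0.003 -0.014  0.002  0.003 -0.002  0.006]
at [ 0.6097 -0.3356  0.3047] yaw 16.3 q [-0.67  0.45  1.27 -0.    1.43  0.61] -> d [ 0.0014 -0.0002  0.0047] rot [ 0.0007 -0.0001 -0.    ]
```

View pics/w1.png

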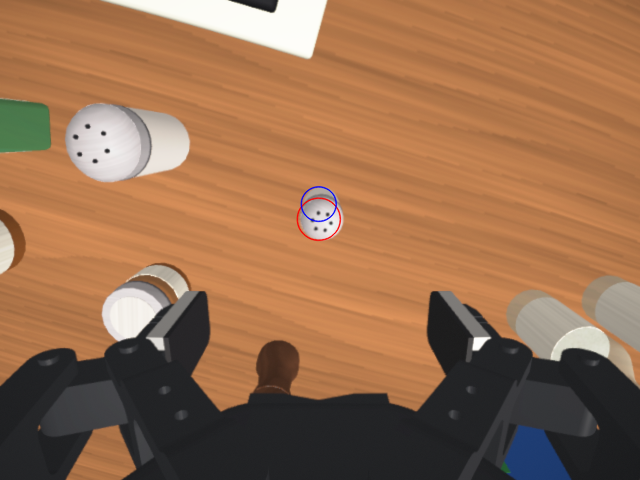

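The wrist view confirms the salt cap at (321,219), about 1 mm from my estimate. Going down to grasp it.

Emit:
{"name": "carry_out", "arguments": {"steps": [0.001,0.001,0.1,0,0,0,1,0.001,0.001,0.17,0,0,0,1,0.001,0.001,0.195,0,0,0,1,0.001,0.001,0.195,0,0,0,1,0.001,0.001,0.195,0,0,0,1,0.001,0.001,0.195,0,0,0,1,0.001,0.001,0.195,0,0,0,0.6,0.001,0.001,0.195,0,0,0,0.5,0.001,0.001,0.195,0,0,0,0.4,0.001,0.001,0.195,0,0,0,0.3,0.001,0.001,0.195,0,0,0,0,0.001,0.001,0.195,0,0,0,0,0.001,0.001,0.195,0,0,0,0,0.001,0.001,0.195,0,0,0,0,0.001,0.001,0.195,0,0,0,0,0.001,0.001,0.195,0,0,0,0,0.001,0.001,0.195,0,0,0,0,0.001,0.001,0.195,0,0,0,0]}}

```text
time_s: 3.65
eef_pos: [0.613, -0.3364, 0.1114]
eef_rot: [0.001, 0.99, 0.142, 0.001]
wrist_force: [-0.5, 0.3, 6.6]
opening: 0.409
grasp_force: 59.1
```

```bash
python3 - <<'E'
from h import *
go(.588,.293,.30); go(.588,.293,.122)
E
```

```text
at [ 0.613  -0.3364  0.1114] yaw 16.3 q [-0.67  0.65  1.38 -0.    1.11  0.61] -> d [ 0.1533 -0.6104 -0.1901] rot [ 0.0029 -0.0019 -0.    ]
at [ 0.613  -0.3364  0.1114] yaw 16.3 q [-0.67  0.65  1.38 -0.    1.11  0.61] -> d [ 0.153  -0.611  -0.0121] rot [ 0.0029 -0.0019 -0.    ]
```

Emit:
{"name": "carry_out", "arguments": {"steps": [0,0,-0.03,0,0,0,0,0,0,-0.07,0,0,0,0,0,0,-0.12,0,0,0,0,0.005,-0.02,-0.16,0,0,0,0,0.015,-0.06,-0.19,0,0,0,0,0.027,-0.105,-0.19,0,0,0,0,0.039,-0.15,-0.19,0,0,0,0,0.05,-0.2,-0.19,0,0,0,0,0.062,-0.245,-0.19,0,0,0,0,0.074,-0.29,-0.19,0,0,0,0,0.085,-0.335,-0.19,0,0,0,0,0.097,-0.38,-0.19,0,0,0,0,0.108,-0.425,-0.19,0,0,0,0,0.12,-0.47,-0.19,0,0,0,0,0.131,-0.515,-0.18,0,0,0,0,0.141,-0.56,-0.16,0,0,0,0,0.148,-0.59,-0.13,0,0,0,0,0.153,-0.611,-0.1,0,0,0,0,0.153,-0.611,-0.1,0,0,0,0,0.153,-0.611,-0.1,0,0,0,0]}}

```text
time_s: 5.65
eef_pos: [0.5865, 0.2939, 0.2084]
eef_rot: [0.0, 0.99, 0.143, -0.001]
wrist_force: [-0.2, -0.8, -1.5]
opening: 0.405
grasp_force: 60.3
```

```bash
python3 - <<'E'
from h import *
o=ctrl.get_obs(); c=cam("wrist",o); im=ctrl.camera("wrist")[:,:,::-1].copy()
for x,y,r in((.588,.293,.026),(.5126,.359,.033),(.446,.283,.04)): draw(im,c,circ(x,y,.031,r))
cv2.imwrite("pics/w2.png",im); go(.588,.293,.1244)
E
```

```text
at [0.5876 0.2935 0.2099] yaw 16.3 q [ 0.28  0.45  1.46 -0.    1.23  1.57] -> d [0.0002 0.0005 0.0855] rot [ 0.0004 -0.0011 -0.    ]
```

View pics/w2.png

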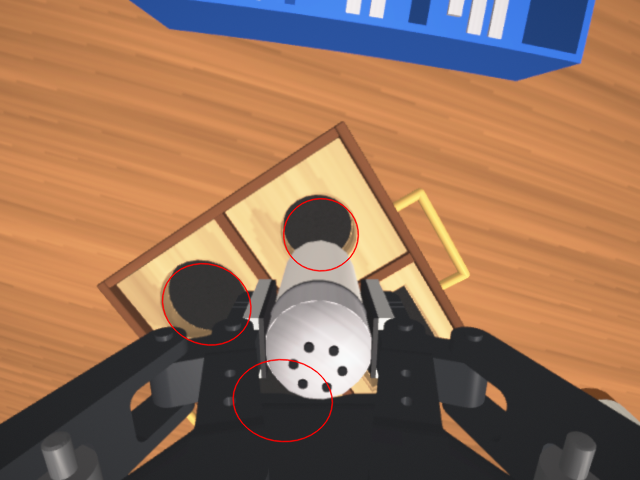

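The drawn circles sit on the bore mouths, with the salt bore at about (320,233), so I'm lowering gently.

Emit:
{"name": "carry_out", "arguments": {"steps": [0,0.0005,0.025,0,0,0,0,0,0.0005,0.05,0,0,0,0,0,0.0005,0.065,0,0,0,0,0,0.0005,0.072,0,0,0,0,0,0.0005,0.076,0,0,0,0,0,0.0005,0.079,0,0,0,0,0,0.0005,0.081,0,0,0,0,0,0.0005,0.083,0,0,0,0,0,0.0005,0.084,0,0,0,0,0,0.0005,0.085,0,0,0,0,0,0.0005,0.085,0,0,0,0]}}

```text
time_s: 6.8
eef_pos: [0.5875, 0.2934, 0.1244]
eef_rot: [-0.0, 0.99, 0.142, 0.0]
wrist_force: [-0.2, -0.1, 0.9]
opening: 0.407
grasp_force: 60.5
```

```bash
python3 - <<'E'
from h import *
go(.588,.293,.1244);print(ctrl.get_obs()["wrist_force"])
E
```

```text
at [0.5875 0.2934 0.1244] yaw 16.3 q [0.28 0.55 1.5  0.   1.09 1.57] -> d [0.0004 0.0006 0.    ] rot [-0.     -0.0006  0.    ]
[-0.16182628 -0.14719933  0.92575373]
```

Emit:
{"name": "carry_out", "arguments": {"steps": [0,0,0,0,0,0,0.45,0,0,0,0,0,0,0.5,0,0,0,0,0,0,0.6,0,0,0,0,0,0,0.65,0,0,0,0,0,0,0.7,0,0,-0.02,0,0,0,0.7,0,0,-0.06,0,0,0,0.7,0,0,-0.11,0,0,0,0.7,0,0,-0.16,0,0,0,0.8,-0.04,0.065,-0.18,0,0,0,1,-0.065,0.11,-0.18,0,0,0,1,-0.09,0.15,-0.18,0,0,0,1,-0.115,0.195,-0.18,0,0,0,1,-0.14,0.235,-0.18,0,0,0,1,-0.165,0.28,-0.18,0,0,0,1,-0.19,0.32,-0.18,0,0,0,1,-0.215,0.365,-0.18,0,0,0,1,-0.24,0.405,-0.18,0,0,0,1,-0.265,0.45,-0.18,0,0,0,1,-0.29,0.49,-0.18,0,0,0,1]}}

```text
time_s: 8.8
eef_pos: [0.4513, -0.2397, 0.3043]
eef_rot: [0.0, 0.99, 0.142, 0.0]
wrist_force: [1.0, -0.1, -0.4]
opening: 1.003
grasp_force: 0.0
```

```bash
python3 - <<'E'
from h import *
go(.4255,-.338,.30)
E
```

```text
at [ 0.4513 -0.2397  0.3043] yaw 16.3 q [-0.72  0.04  1.77  0.    1.34  0.57] -> d [-0.0524  0.0871  0.0043] rot [ 0.0008 -0.0007 -0.    ]
```

Emit:
{"name": "carry_out", "arguments": {"steps": [-0.042,0.071,0,0,0,0,1,-0.042,0.071,0,0,0,0,1,-0.042,0.071,0,0,0,0,1,-0.042,0.071,0,0,0,0,1]}}

```text
time_s: 9.2
eef_pos: [0.4314, -0.3182, 0.3037]
eef_rot: [-0.0, 0.99, 0.141, -0.0]
wrist_force: [-1.0, 1.2, -0.3]
opening: 0.999
grasp_force: 0.0
```

```bash
python3 - <<'E'
from h import *
o=ctrl.get_obs(); c=cam("wrist",o); im=ctrl.camera("wrist")[:,:,::-1].copy(); t=ctrl.camera("top")[:,:,::-1]
draw(im,c,circ(.4255,-.338,.106,.022)); draw(im,c,circ(.4255,-.338,0,.024),(255,0,0))
d=cv2.resize(t[175:325,115:275],None,fx=2,fy=2)
im[:300,:320]=np.where(np.ones_like(d),d,d) if False else im[:300,:320]
cv2.imwrite("pics/w3.png",np.hstack([im[100:400,150:510],d[:,:]])); go(.4255,-.338,.30)
E
```

```text
at [ 0.4319 -0.3168  0.3038] yaw 16.4 q [-0.85  0.09  1.71  0.    1.34  0.43] -> d [-0.0121  0.0185  0.0038] rot [-0.0006 -0.0001  0.    ]
```

View pics/w3.png

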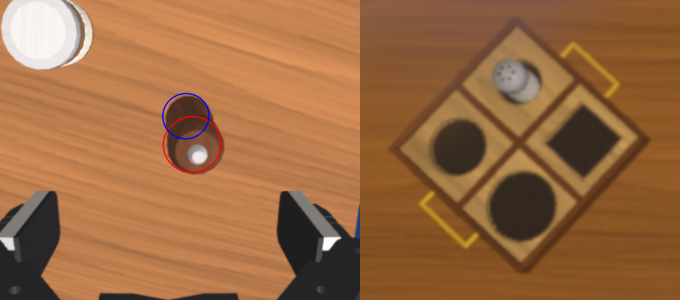

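Salt stands in its bore. The mill head at (195,145) in the left crop matches the drawn circle. Grasping the mill.

Emit:
{"name": "carry_out", "arguments": {"steps": [-0.012,0.019,0,0,0,0,1,-0.012,0.019,0.03,0,0,0,1,-0.012,0.019,0.07,0,0,0,1,-0.012,0.019,0.11,0,0,0,1,-0.012,0.019,0.14,0,0,0,1,-0.012,0.019,0.159,0,0,0,1,-0.012,0.019,0.159,0,0,0,1,-0.012,0.019,0.159,0,0,0,0.8,-0.012,0.019,0.159,0,0,0,0.7,-0.012,0.019,0.159,0,0,0,0.6,-0.012,0.019,0.159,0,0,0,0.55,-0.012,0.019,0.159,0,0,0,0.5,-0.012,0.019,0.159,0,0,0,0.4,-0.012,0.019,0.159,0,0,0,0,-0.012,0.019,0.159,0,0,0,0,-0.012,0.019,0.159,0,0,0,0,-0.012,0.019,0.159,0,0,0,0,-0.012,0.019,0.159,0,0,0,0]}}

```text
time_s: 11.1
eef_pos: [0.4261, -0.3401, 0.1462]
eef_rot: [0.001, 0.99, 0.142, 0.001]
wrist_force: [-1.0, 1.5, 6.4]
opening: 0.502
grasp_force: 59.9
```

```bash
python3 - <<'E'
from h import *
go(.5126,.359,.25); print(ctrl.get_obs()["wrist_force"])
E
```

```text
at [ 0.4261 -0.3401  0.1462] yaw 16.3 q [-0.89  0.31  1.8   0.    1.03  0.39] -> d [ 0.2794 -0.6465 -0.1047] rot [ 0.0019 -0.0009 -0.    ]
[-0.98706618  1.47494559  6.44196281]
```

Emit:
{"name": "carry_out", "arguments": {"steps": [0,0,-0.03,0,0,0,0,0,0,-0.07,0,0,0,0,0,0,-0.115,0,0,0,0,0.005,-0.015,-0.155,0,0,0,0,0.02,-0.046,-0.18,0,0,0,0,0.038,-0.088,-0.18,0,0,0,0,0.056,-0.13,-0.18,0,0,0,0,0.074,-0.172,-0.18,0,0,0,0,0.092,-0.214,-0.18,0,0,0,0,0.11,-0.256,-0.18,0,0,0,0,0.128,-0.297,-0.18,0,0,0,0,0.146,-0.339,-0.18,0,0,0,0,0.164,-0.381,-0.18,0,0,0,0,0.182,-0.422,-0.18,0,0,0,0,0.2,-0.464,-0.18,0,0,0,0,0.218,-0.505,-0.18,0,0,0,0,0.236,-0.546,-0.18,0,0,0,0,0.254,-0.588,-0.17,0,0,0,0,0.27,-0.625,-0.15,0,0,0,0,0.28,-0.647,-0.12,0,0,0,0]}}

```text
time_s: 13.1
eef_pos: [0.5129, 0.3635, 0.2658]
eef_rot: [-0.001, 0.99, 0.143, 0.002]
wrist_force: [-0.7, 0.1, -2.3]
opening: 0.499
grasp_force: 61.7
```

```bash
python3 - <<'E'
from h import *
go(.5126,.359,.1592); o=ctrl.get_obs(); print(o["dq"].round(2))
E
```

```text
at [0.5129 0.3635 0.2658] yaw 16.4 q [0.43 0.33 1.5  0.   1.3  1.71] -> d [-0.002   0.0044  0.1065] rot [-0.0013 -0.0038  0.    ]
[ 0.31  0.63 -0.12 -0.02 -0.47  0.32]
```

Emit:
{"name": "carry_out", "arguments": {"steps": [0,0,0.02,0,0,0,0,0,0,0.03,0,0,0,0,0,0,0.03,0,0,0,0,0,0,0.03,0,0,0,0]}}

```text
time_s: 13.5
eef_pos: [0.513, 0.3598, 0.2358]
eef_rot: [-0.0, 0.99, 0.141, 0.0]
wrist_force: [-0.1, -0.4, -0.8]
opening: 0.5
grasp_force: 61.8
```

```bash
python3 - <<'E'
from h import *
go(.5126,.359,.1592); o=ctrl.get_obs(); print(o["dq"].round(2))
E
```

```text
at [0.513  0.3598 0.2358] yaw 16.3 q [ 0.42  0.36  1.53 -0.    1.25  1.71] -> d [-0.0007  0.0006  0.0766] rot [-0.0001 -0.0009  0.    ]
[-0.   -0.02 -0.02  0.   -0.    0.  ]
```

Emit:
{"name": "carry_out", "arguments": {"steps": [0,0.0005,0.02,0,0,0,0,0,0.0005,0.04,0,0,0,0,0,0.0005,0.055,0,0,0,0,0,0.0005,0.063,0,0,0,0,0,0.0005,0.068,0,0,0,0,0,0.0005,0.071,0,0,0,0,0,0.0005,0.073,0,0,0,0,0,0.0005,0.0745,0,0,0,0,0,0.0005,0.076,0,0,0,0,0,0.0005,0.076,0,0,0,0,0,0.0005,0.076,0,0,0,0]}}

```text
time_s: 14.6
eef_pos: [0.5129, 0.3599, 0.1593]
eef_rot: [-0.0, 0.99, 0.142, 0.0]
wrist_force: [-0.5, 0.8, -1.1]
opening: 0.495
grasp_force: 61.8
```

```bash
python3 - <<'E'
from h import *
go(.5126,.359,.1592); o=ctrl.get_obs(); print(o["wrist_force"])
E
```

```text
at [0.5129 0.3599 0.1593] yaw 16.3 q [0.42 0.45 1.58 0.   1.12 1.71] -> d [-0.0006  0.0008  0.0001] rot [-0.0002 -0.0009  0.    ]
[-0.4729207   0.80479655 -1.08861265]
```

Emit:
{"name": "carry_out", "arguments": {"steps": [0,0,0.0005,0,0,0,0,0,0,0.001,0,0,0,0,0,0,0.001,0,0,0,0]}}

```text
time_s: 14.9
eef_pos: [0.5133, 0.36, 0.1593]
eef_rot: [-0.0, 0.99, 0.142, 0.001]
wrist_force: [-1.4, -1.2, 6.5]
opening: 0.499
grasp_force: 62.6
```

Emit:
{"name": "carry_out", "arguments": {"steps": [0,0,0,0,0,0,0.55,0,0,0,0,0,0,0.6,0,0,0,0,0,0,0.7,0,0,0,0,0,0,0.75,0,0,-0.01,0,0,0,0.75,0,0,-0.04,0,0,0,0.75,0,0,-0.08,0,0,0,0.75,-0.005,0.015,-0.12,0,0,0,0.8,-0.02,0.053,-0.14,0,0,0,1,-0.037,0.099,-0.14,0,0,0,1,-0.055,0.146,-0.14,0,0,0,1,-0.072,0.192,-0.14,0,0,0,1,-0.09,0.239,-0.14,0,0,0,1,-0.107,0.285,-0.14,0,0,0,1,-0.125,0.332,-0.14,0,0,0,1,-0.142,0.378,-0.14,0,0,0,1,-0.16,0.425,-0.14,0,0,0,1,-0.177,0.471,-0.14,0,0,0,1,-0.19,0.505,-0.14,0,0,0,1,-0.197,0.523,-0.14,0,0,0,1]}}

```text
time_s: 16.9
eef_pos: [0.47, -0.2007, 0.2989]
eef_rot: [0.001, 0.99, 0.14, 0.0]
wrist_force: [0.1, 0.6, -0.3]
opening: 1.002
grasp_force: 0.0
```

Emit:
{"name": "carry_out", "arguments": {"steps": [0,0,0,0,0,0,1,0,0,0,0,0,0,1,0,0,0,0,0,0,1]}}

```text
time_s: 17.2
eef_pos: [0.4706, -0.1965, 0.2981]
eef_rot: [-0.0, 0.99, 0.142, 0.0]
wrist_force: [0.2, 0.7, -0.6]
opening: 1.0
grasp_force: 0.0
```

```bash
python3 - <<'E'
from h import *
o=ctrl.get_obs(); c=cam("wrist",o); im=ctrl.camera("wrist")[:,:,::-1].copy(); t=ctrl.camera("top")[:,:,::-1]
draw(im,c,circ(.4705,-.1975,.072,.031)); draw(im,c,circ(.4705,-.1975,0,.031),(255,0,0))
d=cv2.resize(t[175:325,115:275],None,fx=2,fy=2)
cv2.imwrite("pics/w4.png",np.hstack([im[100:400,150:510],d])); go(.4705,-.1975,.10)
E
```

```text
at [ 0.4707 -0.1963  0.298 ] yaw 16.4 q [-0.63  0.04  1.77  0.    1.33  0.66] -> d [-0.0006  0.0011  0.198 ] rot [-0.0001 -0.0002  0.    ]
```

View pics/w4.png

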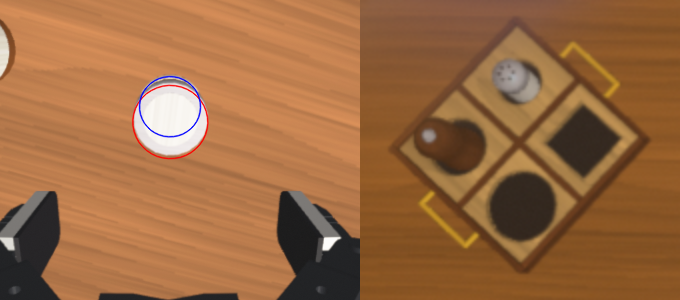

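Mill is in its bore. The mustard lid at (171,121) in the left crop fits the drawn circle, so I'm grasping it.

Emit:
{"name": "carry_out", "arguments": {"steps": [-0.0005,0.001,0.04,0,0,0,1,-0.0005,0.001,0.09,0,0,0,1,-0.0005,0.001,0.13,0,0,0,1,-0.0005,0.001,0.16,0,0,0,1,-0.0005,0.001,0.185,0,0,0,1,-0.0005,0.001,0.195,0,0,0,1,-0.0005,0.001,0.195,0,0,0,1,-0.0005,0.001,0.195,0,0,0,0.9,-0.0005,0.001,0.195,0,0,0,0.8,-0.0005,0.001,0.195,0,0,0,0.75,-0.0005,0.001,0.195,0,0,0,0.7,-0.0005,0.001,0.195,0,0,0,0.6,-0.0005,0.001,0.195,0,0,0,0,-0.0005,0.001,0.195,0,0,0,0,-0.0005,0.001,0.195,0,0,0,0,-0.0005,0.001,0.195,0,0,0,0,-0.0005,0.001,0.195,0,0,0,0]}}

```text
time_s: 19.0
eef_pos: [0.471, -0.1989, 0.1046]
eef_rot: [0.001, 0.99, 0.142, 0.001]
wrist_force: [-0.9, 3.0, 8.7]
opening: 0.705
grasp_force: 62.6
```

```bash
python3 - <<'E'
from h import *
go(.4465,.283,.25); print(ctrl.get_obs()["wrist_force"])
E
```

```text
at [ 0.471  -0.1989  0.1046] yaw 16.3 q [-0.63  0.32  1.9   0.    0.92  0.65] -> d [ 0.1122 -0.4691 -0.1459] rot [ 0.0013 -0.0013 -0.    ]
[-0.90328136  3.02175083  8.71499272]
```

Emit:
{"name": "carry_out", "arguments": {"steps": [0,0,-0.03,0,0,0,0,0,0,-0.07,0,0,0,0,0,0,-0.115,0,0,0,0,0.004,-0.015,-0.15,0,0,0,0,0.012,-0.05,-0.165,0,0,0,0,0.022,-0.093,-0.165,0,0,0,0,0.032,-0.136,-0.165,0,0,0,0,0.043,-0.18,-0.165,0,0,0,0,0.053,-0.224,-0.165,0,0,0,0,0.064,-0.268,-0.165,0,0,0,0,0.075,-0.312,-0.165,0,0,0,0,0.085,-0.355,-0.165,0,0,0,0,0.095,-0.397,-0.16,0,0,0,0,0.104,-0.435,-0.14,0,0,0,0,0.11,-0.46,-0.11,0,0,0,0,0.112,-0.469,-0.08,0,0,0,0,0.112,-0.469,-0.08,0,0,0,0,0.112,-0.469,-0.08,0,0,0,0,0.112,-0.469,-0.08,0,0,0,0]}}

```text
time_s: 20.9
eef_pos: [0.4472, 0.2826, 0.1847]
eef_rot: [-0.0, 0.99, 0.142, 0.001]
wrist_force: [-0.2, 0.7, -2.6]
opening: 0.709
grasp_force: 66.7
```

```bash
python3 - <<'E'
from h import *
go(.4465,.283,.1176); o=ctrl.get_obs(); print(o["dq"].round(2),o["wrist_force"])
E
```

```text
at [0.4472 0.2826 0.1847] yaw 16.3 q [ 0.34  0.22  1.82 -0.    1.1   1.63] -> d [-0.0007 -0.0006  0.0671] rot [ 0.0001 -0.0028 -0.    ]
[-0.01 -0.01 -0.    0.   -0.    0.  ] [-0.24186855  0.70925922 -2.61410726]
```

Emit:
{"name": "carry_out", "arguments": {"steps": [-0.0005,-0.0005,0.02,0,0,0,0,-0.0005,-0.0005,0.035,0,0,0,0,-0.0005,-0.0005,0.045,0,0,0,0,-0.0005,-0.0005,0.053,0,0,0,0,-0.0005,-0.0005,0.058,0,0,0,0,-0.0005,-0.0005,0.061,0,0,0,0,-0.0005,-0.0005,0.063,0,0,0,0,-0.0005,-0.0005,0.0645,0,0,0,0,-0.0005,-0.0005,0.066,0,0,0,0,-0.0005,-0.0005,0.067,0,0,0,0,-0.0005,-0.0005,0.067,0,0,0,0]}}

```text
time_s: 22.0
eef_pos: [0.4457, 0.2835, 0.1177]
eef_rot: [0.0, 0.99, 0.142, 0.0]
wrist_force: [-6.5, -3.0, 13.5]
opening: 0.705
grasp_force: 68.0
```

Emit:
{"name": "carry_out", "arguments": {"steps": [0,0,0,0,0,0,0.75,0,0,0,0,0,0,0.8,0,0,0,0,0,0,0.88,0,0,0,0,0,0,0.88,0,0,0,0,0,0,0.88,0,0,-0.01,0,0,0,0.88,0,0,-0.04,0,0,0,0.88,0,0,-0.08,0,0,0,0.88,0,0,-0.13,0,0,0,0.9,0.008,0.04,-0.17,0,0,0,0.9,0.017,0.085,-0.182,0,0,0,0.9,0.027,0.135,-0.182,0,0,0,0.9,0.037,0.185,-0.182,0,0,0,0.8,0.046,0.23,-0.182,0,0,0,0.8,0.055,0.28,-0.182,0,0,0,0.8,0.064,0.325,-0.182,0,0,0,0.8,0.068,0.346,-0.182,0,0,0,0.8,0.068,0.346,-0.182,0,0,0,0.8,0.068,0.346,-0.182,0,0,0,0.8,0.068,0.346,-0.182,0,0,0,0.8]}}

```text
time_s: 24.0
eef_pos: [0.6073, -0.0281, 0.298]
eef_rot: [-0.0, 0.99, 0.143, -0.0]
wrist_force: [0.2, 0.9, 0.3]
opening: 0.798
grasp_force: 0.0
```

```bash
python3 - <<'E'
from h import *
o=ctrl.get_obs(); c=cam("wrist",o); im=ctrl.camera("wrist")[:,:,::-1].copy(); t=ctrl.camera("top")[:,:,::-1]
draw(im,c,circ(.608,-.0295,.148,.013))
sq=np.array([[1,1],[1,-1],[-1,-1],[-1,1]])*.023; a=np.radians(10); S=sq@np.array([[np.cos(a),np.sin(a)],[-np.sin(a),np.cos(a)]])
for z,col in((.09,(0,255,255)),(0,(255,0,0))): draw(im,c,np.c_[S+[.608,-.0295],np.full(4,z)],col)
d=cv2.resize(t[175:325,115:275],None,fx=2,fy=2)
cv2.imwrite("pics/w5.png",np.hstack([im[100:400,150:510],d])); go(.608,-.0295,.188)
E
```

```text
at [ 0.6074 -0.028   0.2981] yaw 16.4 q [-0.24  0.26  1.53  0.    1.36  1.04] -> d [1.000e-04 1.600e-03 1.101e-01] rot [-0.0003 -0.      0.    ]
```

View pics/w5.png

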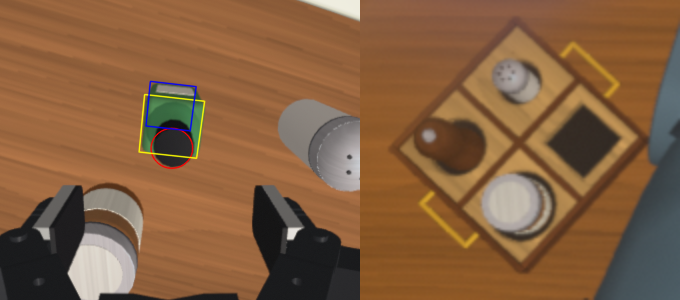

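Mustard is in its bore. The vinegar cap at (173,147) in the left crop matches, and the body is turned about 14°. Gripping the cap.

Emit:
{"name": "carry_out", "arguments": {"steps": [0,0.002,0.03,0,0,0,0.8,0,0.002,0.06,0,0,0,0.8,0,0.002,0.085,0,0,0,0.8,0,0.002,0.1,0,0,0,0.7,0,0.002,0.11,0,0,0,0.6,0,0.002,0.11,0,0,0,0.5,0,0.002,0.11,0,0,0,0.4,0,0.002,0.11,0,0,0,0.36,0,0.002,0.11,0,0,0,0.33,0,0.002,0.11,0,0,0,0.3,0,0.002,0.11,0,0,0,0.25,0,0.002,0.11,0,0,0,0,0,0.002,0.11,0,0,0,0,0,0.002,0.11,0,0,0,0,0,0.002,0.11,0,0,0,0,0,0.002,0.11,0,0,0,0]}}

```text
time_s: 25.7
eef_pos: [0.6089, -0.0316, 0.1889]
eef_rot: [0.0, 0.99, 0.142, 0.001]
wrist_force: [-0.4, 1.8, 5.8]
opening: 0.276
grasp_force: 58.7
```

```bash
python3 - <<'E'
from h import *
go(.5225,.217,.30,51); print(ctrl.get_obs()["wrist_force"])
E
```

```text
at [ 0.6089 -0.0316  0.1889] yaw 16.3 q [-0.25  0.38  1.61  0.    1.15  1.04] -> d [-0.013  -0.2628 -0.1113] rot [ 0.0009 -0.0012 -0.6052]
[-0.43397479  1.78478425  5.83386075]
```

Emit:
{"name": "carry_out", "arguments": {"steps": [0,0,-0.02,0,0,0,0,0,0,-0.05,0,0,0,0,0,0,-0.085,0,0,-0.02,0,-0.001,-0.01,-0.11,0,0,-0.06,0,-0.002,-0.035,-0.12,0,0,-0.12,0,-0.003,-0.065,-0.12,0,0,-0.18,0,-0.005,-0.1,-0.12,0,0,-0.25,0,-0.007,-0.135,-0.12,0,0,-0.32,0,-0.008,-0.17,-0.12,0,0,-0.39,0,-0.01,-0.2,-0.12,0,0,-0.46,0,-0.011,-0.225,-0.12,0,0,-0.52,0,-0.012,-0.245,-0.12,0,0,-0.57,0,-0.013,-0.257,-0.11,0,0,-0.6,0,-0.013,-0.263,-0.1,0,0,-0.605,0,-0.013,-0.263,-0.1,0,0,-0.605,0,-0.013,-0.263,-0.1,0,0,-0.605,0,-0.013,-0.263,-0.1,0,0,-0.605,0]}}

```text
time_s: 27.4
eef_pos: [0.5226, 0.2163, 0.2879]
eef_rot: [0.0, 0.903, 0.43, 0.0]
wrist_force: [0.3, 0.5, -2.8]
opening: 0.275
grasp_force: 59.2
```

```bash
python3 - <<'E'
from h import *
go(.5225,.217,.2019,51); o=ctrl.get_obs(); print(o["wrist_force"],o["dq"].round(2)); c=cam("wrist",o); im=ctrl.camera("wrist")[:,:,::-1].copy()
sc=ctrl.camera("scene")[:,:,::-1]
def sq(h,yaw):
    a=np.radians(yaw); return np.array([[1,1],[1,-1],[-1,-1],[-1,1]])*h@np.array([[np.cos(a),np.sin(a)],[-np.sin(a),np.cos(a)]])
draw(im,c,np.c_[sq(.032,49)+[.5225,.217],np.full(4,.031)],(0,0,255))
cv2.imwrite("pics/w6.png",np.hstack([im[20:480:,140:540],cv2.resize(sc[150:380,360:560],(400,460))]))
E
```

```text
at [0.5226 0.2163 0.2879] yaw 50.9 q [ 0.18  0.17  1.65 -0.    1.32  0.87] -> d [ 0.0005 -0.0006  0.086 ] rot [ 0.0003  0.0001 -0.0019]
[ 0.27148749  0.52780819 -2.78470074] [-0.   -0.01 -0.    0.   -0.   -0.  ]
```

View pics/w6.png

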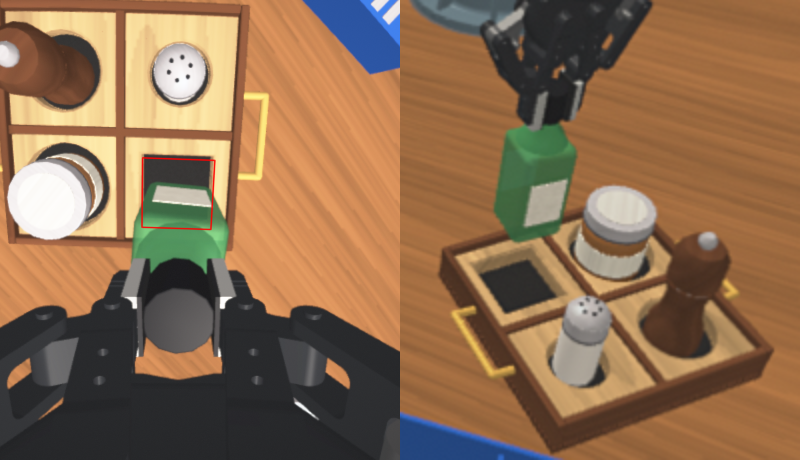

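The other three items are seated. The bottle hangs over the square bore at (178,193), turned about 5° from square, so I'm adding that turn and lowering.

Emit:
{"name": "carry_out", "arguments": {"steps": [0.0005,-0.0005,0.015,0,0,-0.04,0,0.0005,-0.0005,0.035,0,0,-0.08,0,0.0005,-0.0005,0.05,0,0,-0.08,0,0.0005,-0.0005,0.062,0,0,-0.08,0,0.0005,-0.0005,0.07,0,0,-0.08,0,0.0005,-0.0005,0.076,0,0,-0.08,0,0.0005,-0.0005,0.08,0,0,-0.08,0,0.0005,-0.0005,0.082,0,0,-0.08,0,0.0005,-0.0005,0.0835,0,0,-0.08,0,0.0005,-0.0005,0.085,0,0,-0.08,0,0.0005,-0.0005,0.085,0,0,-0.08,0,0.0005,-0.0005,0.085,0,0,-0.08,0]}}

```text
time_s: 28.7
eef_pos: [0.5221, 0.2179, 0.2031]
eef_rot: [0.0, 0.885, 0.466, 0.0]
wrist_force: [-0.0, 0.9, -3.1]
opening: 0.276
grasp_force: 59.4
```

Emit:
{"name": "carry_out", "arguments": {"steps": [0,0,0.0005,0,0,0,0,0,0,0.001,0,0,0,0,0,0,0.0015,0,0,0,0,0,0,0.002,0,0,0,0,0,0,0.002,0,0,0,0]}}

```text
time_s: 29.2
eef_pos: [0.5223, 0.2181, 0.2019]
eef_rot: [0.0, 0.885, 0.466, 0.001]
wrist_force: [-1.2, 0.6, 5.1]
opening: 0.278
grasp_force: 60.1
```

Floor contact is at the expected height. Releasing and withdrawing.

Emit:
{"name": "carry_out", "arguments": {"steps": [0,0,0,0,0,0,0.3,0,0,0,0,0,0,0.35,0,0,0,0,0,0,0.42,0,0,0,0,0,0,0.5,0,0,0,0,0,0,0.55,0,0,-0.01,0,0,0,0.55,0,0,-0.03,0,0,0,0.55,0,0,-0.07,0,0,0,0.55,0,0,-0.11,0,0,0,0.55,-0.03,0.03,-0.13,0,0,0,0.55,-0.06,0.06,-0.13,0,0,0,0.55,-0.09,0.09,-0.13,0,0,0,0.55,-0.1,0.12,-0.13,0,0,0,0.55,-0.1,0.12,-0.13,0,0,0,0.55,-0.1,0.12,-0.13,0,0,0,0.55,-0.1,0.12,-0.13,0,0,0,0.55]}}

```text
time_s: 30.8
eef_pos: [0.5641, 0.0682, 0.3311]
eef_rot: [-0.0, 0.885, 0.466, 0.0]
wrist_force: [-0.2, 0.3, -0.3]
opening: 0.553
grasp_force: 0.0
```

```bash
python3 - <<'E'
from h import *
sc=ctrl.camera("scene")[:,:,::-1]; t=ctrl.camera("top")[:,:,::-1]
cv2.imwrite("pics/f.png",np.hstack([cv2.resize(t[165:325,115:275],(400,400)),cv2.resize(sc[180:380,360:560],(400,400))]))
E
```

```text
(no output)
```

View pics/f.png

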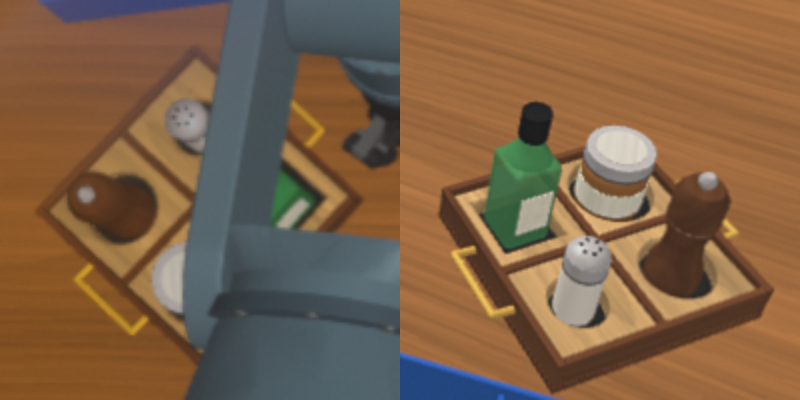

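The scene view (right half) shows all four items upright in their bores, with the bottle at (525,200) square in its bore. The arm touches nothing.

```bash
python3 -c "
from bench import ctrl
print(ctrl.hand_in())"
```

```text
the job is handed in; nothing more can be done
None
```

The salt shaker, pepper mill, mustard jar and vinegar bottle are standing upright in their own inserts in the caddy, I didn't touch the jam jar or sugar shaker, and I handed the job in at about 31 s (no verdict was returned).

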